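# Ready the blender base for its jug

## Robot

A 6-joint arm with a two-finger parallel gripper is mounted at the origin on the work surface. World frame = base frame: x ahead of the robot, y to its left, z up, the work surface at z = 0. Lengths are in m, angles in rad, forces in N, time in s.
With the tool pointing down it reaches from about 0.25 to 0.775 m from the base axis. Payload 4 kg.
Tool frame: the origin (TCP) lies between the finger pads; the fingertips stand 14 mm ahead of it and the grasp point (between the pads) lies 5 mm behind it; z points along the fingers, y is the direction in which the jaws open and shut (so a half turn about z gives the same grasp; the last joint's range is limited). The gripper opens to 94 mm and grips with 3 to 60 N. Pads are 16 mm wide; open, the fingers measure 119 mm over their backs; the gripper's body (75 mm by 177 mm) begins 78 mm behind the grasp point.
Start: joints at [-1.261, 0.087, 1.371, -0, 1.684, -0.103], TCP at [0.221, -0.504, 0.22] pointing down, gripper open.
Joint ranges: [-3.1, 3.1], [-0.76, 2.03], [0.27, 2.55], [-1.08, 4.22], [0.17, 2.65], [-2.57, 2.57]. Speed limits (rad/s): [2.79, 2.79, 3.14, 3.14, 3.14, 3.14].

## Interface

Orientations are given as [roll, pitch, yaw] about the fixed x, y, z axes, in that order (R = Rz(yaw) Ry(pitch) Rx(roll)).
In Python, from bench import robot, cams, spotter gives the robot as it stands.
- The arm moves only by the shell command python3 -m inch 'ROWS'. ROWS is JSON, a list of rows, each an object of numbers: "grip": the opening, from 0 (shut) to 1 (fully open); "dx", "dy", "dz": the shift along the tool's x, y, z in units of 25 mm (1.0 is 25 mm); "rx", "ry", "rz": the turn, a rotation vector about the tool's x, y, z in units of 5 degrees (1.0 is 5 degrees). A call has 1 to 12 rows; each row shifts and turns the pose as measured when the row begins, along the tool's axes as they then stand; what a row does not reach is not made up. A row lasts 1/8 s, in which the tool goes at most 62.5 mm and 10.7 degrees, less where a joint would pass 70% of its speed; a pose out of reach is approached as far as the arm can. A call is refused whole if a number of a shift passes 1 or a number of a turn 1, either way. A call with a gripper value outside its range is refused whole. The fingers move at their own pace and stop on an object; the grip force is fixed at half the most. Time passes only in rows, so rows that do not move let the fingers close. It gives the time, the measured TCP pose, the force and the opening at its end, in the units of the state.
- robot.get_obs(): the state, without advancing time (a new reading comes with each control period).
- cams.snapshot(name): name is "scene" or "side" or "wrist"; returns a dict with "frame" (384x512x3 uint8, red, green, blue), "intrinsics" (3x3 intrinsics, pixels), "eye" and "orientation" of the camera in the world. Camera axes: x right, y up, looking along -z (the intrinsics and any distortion apply to the point x, -y, -z); pixel columns grow to the right and rows downward; lengths in m; the calibration is good to about 2 mm. A picture is of the moment at which its call begins. There is no depth.
- robot.close_job(): hands the job in, once; it reports no verdict.
Trained networks look in a picture, given as the dict that the camera call returned (one of the last four; its "shot" number tells which), for a name from the list of things; names that differ only in an ending like _2 or _b are one class to them, and where a whole thing is asked for, a point or a joint stands for the part that bears it (a point fixed in the world has none). Each returns a list of dicts, best first, with "score" (0 to 1); they miss things now and then, are a little off and sometimes report something else, mostly with a low value. They report only what shows in the picture. A call takes as long as a camera call.
- spotter.regions_of(picture, query): "pixels" (384x512 bool, what is visible of it) and "extent" ([left, top, right, bottom] in pixels, round what is visible of it).
- spotter.place_of(picture, query): "pixel" ([column, row] in pixels: a listed point, or the origin of a listed thing).
The state is a dict: "time": time; "joint_positions": joint angles; "qvel": joint speeds; "joint_torque": joint torques, N m; "tool_pos": TCP position; "ee_rot": TCP orientation; "wrist_force": force on the tool from outside, world axes, zero at the start; "wrist_torque": the same for the moment, N m; "width": finger opening in m.
Only numpy, scipy, OpenCV 4.12 (cv2) and the standard library are available. Lean on these libraries where they do the work, as an engineer would, in place of code of your own. Each camera call takes 0.05 s, during which the arm holds its last target.

## Task

Get the blender base ready for its jug, pushing with one fingertip and lifting nothing: push the black speed pointer round until it points at the middle of the blue marker, then push the red arm of the lock collar round to its fully open stop. Push gently, do not pull the pointer up off its spindle, leave the pointer on blue, and leave everything else standing where it is.

Things in the scene. Friction and masses are not known exactly. Their poses are not given: they have to be found in the camera images.
- base: white plastic blender base, fixed to the worktop by suction feet. Origin: centre of its underside. 260 mm along its x, 210 mm along its y. Front control deck (its -x part) has its top 80 mm above the worktop; the raised motor block, from 15 mm in front of the origin back to +x, has its top 102 mm above the worktop and a drive hub on it, up to 148 mm. Its x axis points away from the dial's side; z up
- selector (a joint): angle of the black speed selector pointer, rad: 0 when the pointer points along the base's -x, growing anticlockwise seen from above, stops at -1.5 and 1.5. Stays where it is left; needs about 1 N at 60 mm from the pivot
- selector_pivot (a point): turning axis of the selector, at the top of its hub (30 mm across), 111 mm above the worktop. The pointer is a black upright fin, 10 mm thick, from the hub out to 70 mm from the axis, its lower edge 8 mm and its upper edge 30 mm above the deck, with a white line on top
- selector_tip (a point): point straight ahead of the pointer, 80 mm from its axis (10 mm beyond the end of the fin), at the same height as selector_pivot; the markers' centres lie on the circle this point runs on
- selector_lift (a joint): how far the selector has been pulled up off its spindle, m: 0 seated (it lifts off easily, against about 2.5 N; it must stay seated)
- mark_blue: blue clip-on marker, a flat disc 20 mm across and 2.5 mm thick on the control deck; origin: centre of its underside, 80 mm from the selector's axis. The four markers may sit in any order, at -1.15, -0.65, 0.65 and 1.15 rad of the selector
- lock (a joint): angle of the jug-lock collar with its red arm, rad: 0 locked, 1.0 fully open at the stop, growing clockwise seen from above. Stays where it is left; needs about 1.5 N at 70 mm from the axis
- lock_pivot (a point): axis of the grey lock collar (92 mm across), 128 mm above the worktop. The red arm sticks out of the collar, 15 mm thick and as an upright bar from 38 to 88 mm from the axis, its lower edge 4 mm and its upper edge 26 mm above the motor block. At 0 it points along the base's +y (10 degrees towards the dial); opening swings its end away from the dial, to a small steel stop post
- lock_tip (a point): outer end of the red arm, 88 mm from the axis, level with its top
- mark_red: red clip-on marker, the same size and height as the blue one
- mark_yellow: yellow clip-on marker, the same size and height as the blue one
- mark_green: green clip-on marker, the same size and height as the blue one
- jar: clear empty jar with steel screw lid, 80 mm across, 120 mm tall; loose bystander, origin at the centre of its underside
- mug: blue ceramic mug, 82 mm across, 92 mm tall, handle to its +y; loose bystander, origin at the centre of its underside
- funnel: yellow plastic funnel standing on its 104 mm mouth, spout up, 105 mm tall; loose bystander, origin at the centre of its underside
- strainer: steel strainer bowl, 120 mm across, 48 mm tall, with a rod handle reaching 180 mm from the centre along its +x; loose bystander, origin at the centre of its underside
- jug: clear blender jug with black handle to its +y, 132 mm across, 200 mm tall; loose bystander, origin at the centre of its underside
- spatula: spatula lying flat along its own x; loose bystander, origin at the centre of its underside line

How it is judged:
On the way, in this order (a step that is already met when the one before it is completed fails the run):
1. the speed pointer points at the blue marker and is at rest, with the lock not yet open (horizontal distance between selector_tip and mark_blue below 0.01 m and velocity of joint selector between -0.05 and 0.05 rad/s and value of joint selector_lift below 0.004 m and not (value of joint lock above 0.9 rad)), for 0.3 s.
2. the lock arm is at its open stop, with the pointer still on blue (value of joint lock above 0.9 rad and horizontal distance between selector_tip and mark_blue below 0.01 m and velocity of joint lock between -0.05 and 0.05 rad/s), for 0.2 s.
At the end, for the whole second after the job is handed in: The point 80 mm out along the pointer lies within 10 mm of the blue marker's centre, the lock collar is within 0.1 rad of its open stop, both at rest, the pointer seated on its spindle, and all loose things within 25 mm of where they stood (all of step 2 and value of joint selector_lift below 0.004 m and velocity of joint selector between -0.05 and 0.05 rad/s and distance of each of jar, mug, funnel, strainer, jug, spatula from where it was at the start of the episode below 0.025 m); the robot touches nothing.
It fails at once if the selector is pulled up off its spindle (value of joint selector_lift above 0.008 m).
It fails at once if the pointer or the lock arm is squeezed or pushed harder than 30 N (contact force between the fingers and selector above 30 N or contact force between the fingers and lock above 30 N).
It fails at once if a loose thing is lifted, shoved more than 25 mm or tipped (distance of any of jar, mug, funnel, strainer, jug, spatula from where it was at the start of the episode above 0.025 m or angle between any of jar, mug, funnel, strainer, jug, spatula's own z axis and vertical above 0.35 rad).
It also fails if it takes over 48 s, if anything falls off the work surface, if the arm or the gripper's body presses on something with over 40 N, if the wrist force passes 120 N, or if a joint passes its speed limit or range.

## Working session

There is one attempt and no reset: what is moved stays moved. The work goes in short steps, Python scripts to look and compute and a shell command to move; the robot and the scene stay as the last step left them, time stands still between calls to the robot, and variables do not carry over. Pictures are saved under pics/ and viewed, and the job is handed in when it is done.

```bash
ls; mkdir -p pics
cat > h.py <<'E'
import numpy as np,cv2
from bench import robot,cams,spotter
def save(s,n): cv2.imwrite('pics/'+n,s['frame'][:,:,::-1])
def ray(s,p):
    K=np.array(s['intrinsics']);R=np.array(s['orientation']);
    if R.shape!=(3,3):
        from scipy.spatial.transform import Rotation as Q
        R=Q.from_euler('xyz',R).as_matrix() if R.size==3 else Q.from_quat(R).as_matrix()
    u=np.linalg.inv(K)@[p[0],p[1],1.]
    d=R@np.array([u[0],-u[1],-u[2]]);return np.array(s['eye'],float),d/np.linalg.norm(d)
def atz(s,p,z):
    e,d=ray(s,p);return e+d*(z-e[2])/d[2]
def tri(rs):
    A=np.zeros((3,3));b=np.zeros(3)
    for e,d in rs:
        M=np.eye(3)-np.outer(d,d);A+=M;b+=M@e
    x=np.linalg.solve(A,b);return x,[np.linalg.norm((np.eye(3)-np.outer(d,d))@(x-e)) for e,d in rs]
E
python3 - <<'E'
from h import *
o=robot.get_obs();print(o)
S={}
for n in ['scene','side','wrist']:
    s=cams.snapshot(n);S[n]=s;save(s,n+'0.png');print(n,[ (k,v) for k,v in s.items() if k!='frame'])
P={}
for q in ['selector_pivot','selector_tip','mark_blue','mark_red','mark_green','mark_yellow','lock_pivot','lock_tip','base']:
    for n in S:
        r=spotter.place_of(S[n],q)
        if r: P[q,n]=r[0];print(q,n,np.round(r[0]['pixel'],1),round(r[0]['score'],2))
    if (q,'scene') in P and (q,'side') in P: print(q,tri([ray(S[n],P[q,n]['pixel']) for n in('scene','side')]))
E
```

```text
pics
{'time': 0.0, 'joint_positions': array([-1.26110813e+00,  8.79623329e-02,  1.37223932e+00, -1.03126037e-05,
        1.68354936e+00, -1.03145905e-01]), 'qvel': array([ 0.00128961, -0.00187504, -0.00058066, -0.00139338, -0.00166355,
       -0.00169663]), 'joint_torque': array([-6.07542061e-04, -3.40185463e+01, -3.02424037e+01,  7.17793638e-02,
        3.29476723e-02, -1.76728622e-04]), 'tool_pos': array([ 0.22048031, -0.5033284 ,  0.21830768]), 'ee_rot': array([-3.13944470e+00, -2.12036806e-04,  4.12832727e-01]), 'wrist_force': array([-0.41516214, -0.17526166,  0.12739201]), 'wrist_torque': array([-0.00494515, -0.02257514, -0.00229129]), 'width': 0.09412368768715744}
scene [('intrinsics', array([[392.14598771,   0.        , 260.52403353],
       [  0.        , 392.14598771, 190.0325308 ],
       [  0.        ,   0.        ,   1.        ]])), ('eye', array([ 1.10761492, -0.69151469,  0.90478353])), ('orientation', array([ 0.82254318, -0.01337056,  0.61646485])), ('shot', 1)]
side [('intrinsics', array([[403.95473699,   0.        , 253.75854247],
       [  0.        , 403.95473699, 
[... 1276 characters left out ...]
841629]), [np.float64(0.0007136321565038736), np.float64(0.0007136321565039666)])
mark_yellow scene [205.4 177.8] 0.46
mark_yellow side [327.8 208.2] 0.49
mark_yellow (array([ 0.43071046, -0.01833973,  0.08164783]), [np.float64(0.001419786764015301), np.float64(0.0014197867640154775)])
lock_pivot scene [252.9 180.8] 0.81
lock_tip scene [274.3 169.9] 0.79
lock_tip side [241.2 204.8] 0.96
lock_tip (array([0.61707528, 0.09601066, 0.12956467]), [np.float64(0.002350074046464023), np.float64(0.0023500740464639683)])
base scene [237.8 198.8] 0.93
base side [285.7 239. ] 0.57
base (array([ 0.51877939,  0.03521328, -0.00352079]), [np.float64(0.0031149915628747157), np.float64(0.0031149915628746697)])
```

View pics/scene0.png

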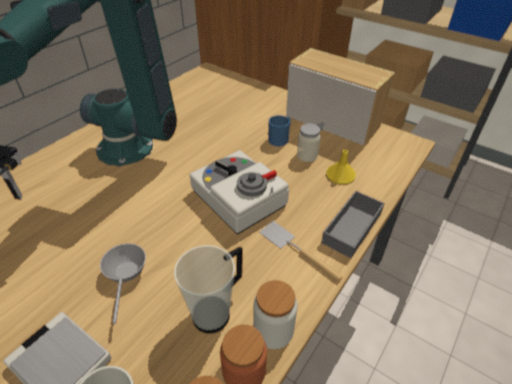

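View pics/side0.png

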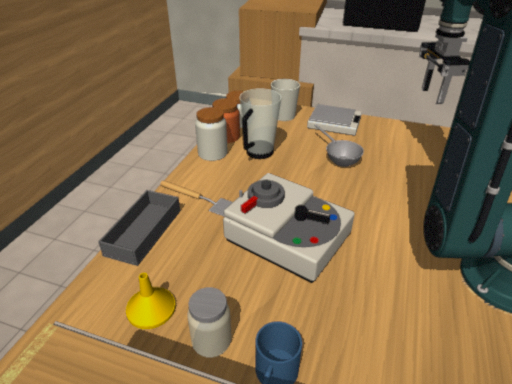

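View pics/wrist0.png

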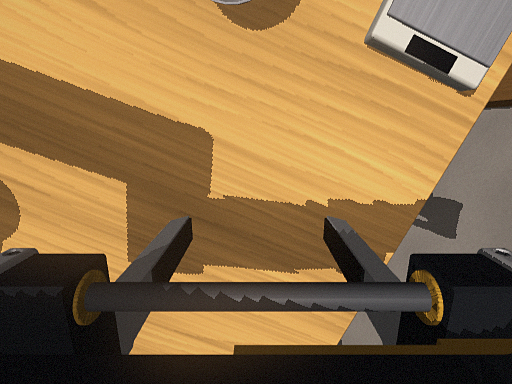

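The base is at about (238,190) in the scene view and (288,225) in the side view. In the side view blue is near (333,217), yellow (326,208), red (313,240) and green (296,241). I'll enlarge both views around the base.

Run:
```python
import cv2,numpy as np
a=cv2.imread('pics/scene0.png')[140:240,180:300];b=cv2.imread('pics/side0.png')[165:280,215:360]
a=cv2.resize(a,None,fx=5,fy=5,interpolation=cv2.INTER_CUBIC);b=cv2.resize(b,None,fx=5,fy=5,interpolation=cv2.INTER_CUBIC)
cv2.imwrite('pics/sc_z.png',a);cv2.imwrite('pics/si_z.png',b)
```

```text
(no output)
```

View pics/sc_z.png

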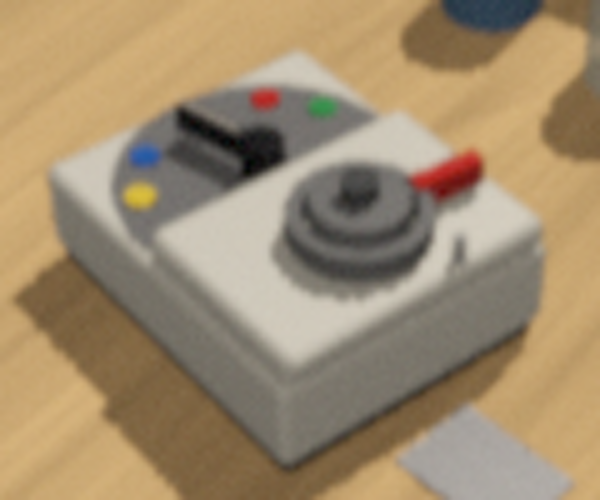

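View pics/si_z.png

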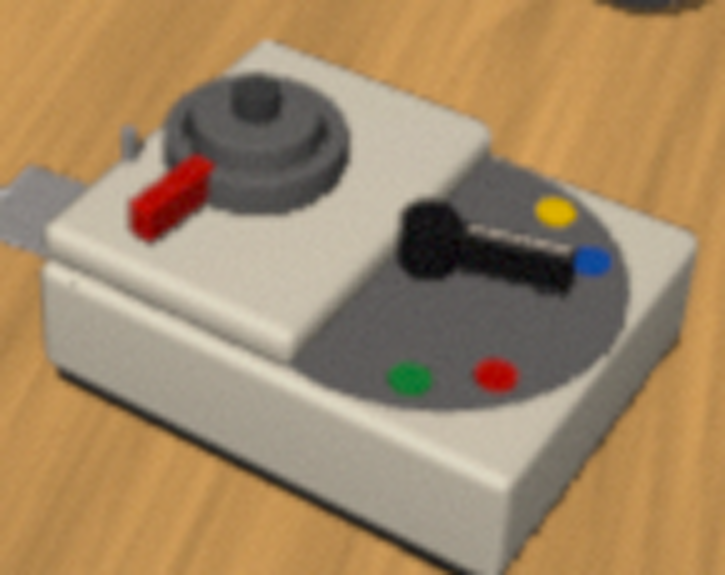

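In the zooms blue sits at scene ≈(209,171) and side ≈(333,217), just on the −y side of the pointer. The network's scene hit for blue (302.7,253) was wrong. I'll take centroids by colour instead.

```bash
cat > m.py <<'E'
from h import *
import cv2
def blobs(f,box):
    x0,y0,x1,y1=box;h=cv2.cvtColor(f[y0:y1,x0:x1],cv2.COLOR_RGB2HSV)
    R={}
    for c,(a,b) in dict(blue=(105,125),green=(55,85),yellow=(22,29)).items():
        m=((h[...,0]>=a)&(h[...,0]<=b)&(h[...,1]>150)&(h[...,2]>70)).astype('uint8')
        n,l,st,ce=cv2.connectedComponentsWithStats(m)
        if n>1:
            i=1+np.argmax(st[1:,4]);R[c]=ce[i]+[x0,y0];print(c,st[i,4],R[c])
    m=(((h[...,0]<6)|(h[...,0]>174))&(h[...,1]>150)&(h[...,2]>70)).astype('uint8')
    n,l,st,ce=cv2.connectedComponentsWithStats(m)
    print('red',[(st[i,4],ce[i]+[x0,y0]) for i in range(1,n) if st[i,4]>4]);return R
E
python3 - <<'E'
from m import *
sc=cams.snapshot('scene');si=cams.snapshot('side')
a=blobs(sc['frame'],(190,145,280,220));b=blobs(si['frame'],(225,175,355,280))
for c in a:
    print(c,tri([ray(sc,a[c]),ray(si,b[c])]),atz(sc,a[c],.0825),atz(si,b[c],.0825))
# pivots by reading: 
for n,s,p in [('sel scene',sc,(180+262/5,140+140/5)),('sel side',si,(215+432/5,165+220/5))]: print(n,atz(s,p,.111))
for n,s,p in [('tip scene',sc,(180+183/5,140+112/5)),('tip side',si,(215+572/5,165+255/5))]: print(n,atz(s,p,.110))
for n,s,p in [('hub scene',sc,(180+361/5,140+180/5)),('hub side',si,(215+257/5,165+90/5))]: print(n,atz(s,p,.148))
print('post',atz(sc,(180+460/5,140+238/5),.128),atz(si,(215+130/5,165+128/5),.128))
for q in ['selector_pivot','selector_tip','lock_pivot','lock_tip']:
    for s in (sc,si):
        r=spotter.place_of(s,q)
        for k in r[:2]: print(q,s['shot'],k['pixel'],k['score'],atz(s,k['pixel'],.111 if 'sel' in q else .128))
E
```

```text
blue 11 [208.36363636 170.90909091]
green 1 [244. 161.]
yellow 14 [207.5 179. ]
red [(np.int32(12), array([232.83333333, 159.08333333])), (np.int32(63), array([269.71428571, 174.71428571]))]
blue 32 [332.90625 216.9375 ]
green 36 [296.5        240.41666667]
yellow 35 [325.65714286 206.82857143]
red [(np.int32(155), array([248.73548387, 204.12903226])), (np.int32(44), array([313.52272727, 239.61363636]))]
blue (array([0.41397062, 0.01270039, 0.08187136]), [np.float64(0.00046495960013921987), np.float64(0.0004649596001389899)]) [0.41503961 0.012191   0.0825    ] [0.41353365 0.01306548 0.0825    ]
green (array([0.47673631, 0.1217807 , 0.08219082]), [np.float64(0.00022591486156706348), np.float64(0.000225914861566977)]) [0.47721476 0.12151192 0.0825    ] [0.47648915 0.12194596 0.0825    ]
yellow (array([ 0.43825369, -0.01948594,  0.08230948]), [np.float64(0.0004823537131392343), np.float64(0.0004823537131392411)]) [ 0.43896074 -0.01959993  0.0825    ] [ 0.43784471 -0.01965768  0.0825    ]
sel scene [0.49083269 0.04343802 0.111     ]
sel side [0.48673576 0.04332684 0.111     ]
tip scene [
[... 440 characters left out ...]
3753336 0.111     ]
selector_tip 4 [215.2, 156.4] 0.62 [0.40870361 0.05680654 0.111     ]
selector_tip 5 [334.3, 218.6] 0.64 [0.40652645 0.05215228 0.111     ]
lock_pivot 4 [253.5, 181.9] 0.95 [0.59481329 0.01397464 0.128     ]
lock_pivot 4 [205.4, 178.8] 0.36 [ 0.47029787 -0.05979726  0.128     ]
lock_pivot 5 [265.3, 189.3] 0.58 [0.58528005 0.01894277 0.128     ]
lock_pivot 5 [258.1, 152.8] 0.4 [ 0.65716956 -0.1371784   0.128     ]
lock_tip 4 [275.5, 170.7] 0.81 [0.61894457 0.09581574 0.128     ]
lock_tip 4 [306.7, 151.3] 0.62 [0.6465906  0.23801884 0.128     ]
lock_tip 5 [241.7, 204.4] 0.61 [0.61917862 0.09376473 0.128     ]
lock_tip 5 [209.1, 339.5] 0.23 [0.54450768 0.44429179 0.128     ]
```

```bash
python3 -m inch '[{"grip":0,"dx":0.9,"dy":-0.95},{"grip":0,"dx":0.9,"dy":-0.95},{"grip":0,"dx":0.9,"dy":-0.95},{"grip":0,"dx":0.9,"dy":-0.95},{"grip":0,"dx":0.9,"dy":-0.95},{"grip":0,"dx":0.9,"dy":-0.95},{"grip":0,"dx":0.9,"dy":-0.95},{"grip":0,"dx":0.9,"dy":-0.95},{"grip":0,"dx":0.9,"dy":-0.95},{"grip":0,"dx":0.9,"dy":-0.95},{"grip":0,"dx":0.9,"dy":-0.95},{"grip":0,"dx":0.9,"dy":-0.95}]'
python3 - <<'E'
from m import *
o=robot.get_obs();print(o['time'],o['tool_pos'],o['ee_rot'],o['width'],o['joint_positions'])
w=cams.snapshot('wrist');save(w,'w1.png')
E
```

```text
2.0 [ 0.22065226 -0.50381446  0.21951726] [3.14150081e+00 8.79528494e-06 4.12788398e-01] 0.09377132887262277 [-1.26108629e+00  8.71930834e-02  1.37068504e+00  7.06208003e-07
  1.68362227e+00 -1.03078278e-01]invalid input at $[0]: expected keys grip, dx, dy, dz, rx, ry, rz
```

View pics/w1.png

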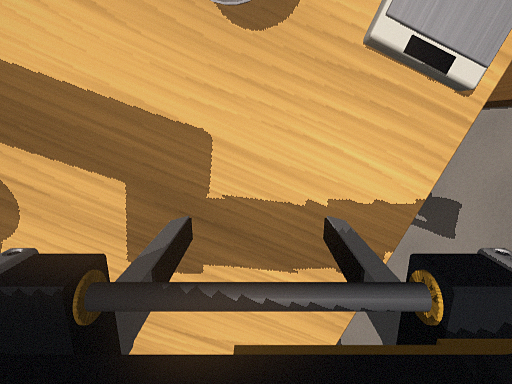

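The picture matches the start view, because the move was refused: every row needs all the keys. I'll retype it.

```bash
python3 -m inch '[{"grip":0,"dx":0.9,"dy":-0.95,"dz":0,"rx":0,"ry":0,"rz":0},{"grip":0,"dx":0.9,"dy":-0.95,"dz":0,"rx":0,"ry":0,"rz":0},{"grip":0,"dx":0.9,"dy":-0.95,"dz":0,"rx":0,"ry":0,"rz":0},{"grip":0,"dx":0.9,"dy":-0.95,"dz":0,"rx":0,"ry":0,"rz":0},{"grip":0,"dx":0.9,"dy":-0.95,"dz":0,"rx":0,"ry":0,"rz":0},{"grip":0,"dx":0.9,"dy":-0.95,"dz":0,"rx":0,"ry":0,"rz":0},{"grip":0,"dx":0.9,"dy":-0.95,"dz":0,"rx":0,"ry":0,"rz":0},{"grip":0,"dx":0.9,"dy":-0.95,"dz":0,"rx":0,"ry":0,"rz":0},{"grip":0,"dx":0.9,"dy":-0.95,"dz":0,"rx":0,"ry":0,"rz":0},{"grip":0,"dx":0.9,"dy":-0.95,"dz":0,"rx":0,"ry":0,"rz":0},{"grip":0,"dx":0.9,"dy":-0.95,"dz":0,"rx":0,"ry":0,"rz":0},{"grip":0,"dx":0.9,"dy":-0.95,"dz":0,"rx":0,"ry":0,"rz":0}]'
python3 - <<'E'
from m import *
o=robot.get_obs();print(o['time'],o['tool_pos'],o['ee_rot'],o['width'],o['joint_positions'])
w=cams.snapshot('wrist');save(w,'w2.png')
E
```

```text
time: 3.55
tool_pos: [0.3571, -0.125, 0.2202]
ee_rot: [3.138, -0.003, 0.407]
wrist_force: [1.3, -0.7, 0.1]
width: 0.0002
3.55 [ 0.35713262 -0.12498729  0.22015254] [ 3.13789848e+00 -2.92224870e-03  4.07227462e-01] 0.00024394788068995797 [-4.86771790e-01 -3.09533011e-01  1.72757602e+00 -3.59314339e-05
  1.71883953e+00  6.76797089e-01]
```

View pics/w2.png

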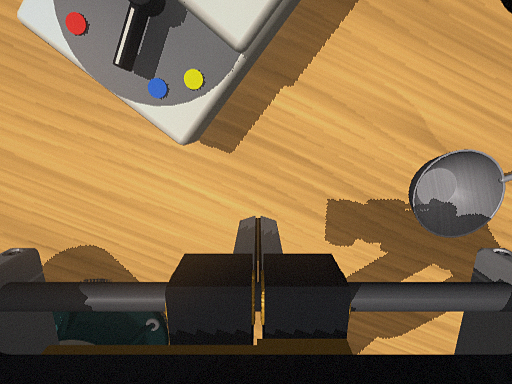

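The fingers are shut. Blue is at (157,88), yellow (193,79), red (77,23), and the pointer's white line ends at about (120,67). I'll refine the positions from this view.

```bash
python3 - <<'E'
from m import *
w=cams.snapshot('wrist')
b=blobs(w['frame'],(20,0,250,145))
for c in b: print(c,atz(w,b[c],.0825))
print('red',atz(w,(77,23),.0825))
print('line end',atz(w,(120,67),.110),'line far',atz(w,(137,18),.110))
E
python3 -m inch '[{"grip":0,"dx":0.78,"dy":-0.82,"dz":0,"rx":0,"ry":0,"rz":0},{"grip":0,"dx":0.78,"dy":-0.82,"dz":0,"rx":0,"ry":0,"rz":0},{"grip":0,"dx":0.78,"dy":-0.82,"dz":0,"rx":0,"ry":0,"rz":0},{"grip":0,"dx":0.78,"dy":-0.82,"dz":0,"rx":0,"ry":0,"rz":0},{"grip":0,"dx":0.78,"dy":-0.82,"dz":0,"rx":0,"ry":0,"rz":0},{"grip":0,"dx":0.78,"dy":-0.82,"dz":0,"rx":0,"ry":0,"rz":0},{"grip":0,"dx":0.78,"dy":-0.82,"dz":0,"rx":0,"ry":0,"rz":0},{"grip":0,"dx":0,"dy":0,"dz":0,"rx":0,"ry":0,"rz":0}]'
python3 - <<'E'
from m import *
w=cams.snapshot('wrist');save(w,'w3.png')
for n in ['scene','side']: save(cams.snapshot(n),n+'3.png')
E
```

```text
blue 290 [160.36551724  89.80689655]
yellow 257 [197.06614786  81.43190661]
red [(np.int32(355), array([79.82535211, 25.28169014]))]
blue [0.41447266 0.01385715 0.0825    ]
yellow [ 0.43778539 -0.01891474  0.0825    ]
red [0.44111019 0.11029737 0.0825    ]
line end [0.419428   0.04548079 0.11      ] line far [0.46525485 0.04294015 0.11      ]
time: 4.65
tool_pos: [0.4279, 0.0607, 0.2202]
ee_rot: [3.132, -0.002, 0.406]
wrist_force: [-0.2, 0.0, -0.2]
width: 0.0007
```

View pics/w3.png

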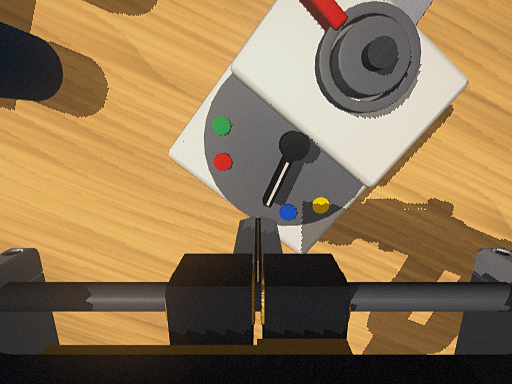

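View pics/side3.png

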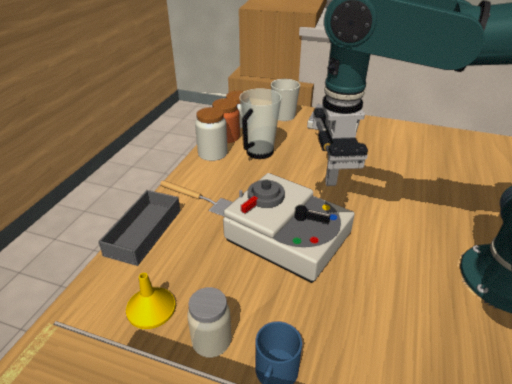

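The wrist view shows the whole dial: selector hub ≈(294,144), pointer end ≈(267,206), blue (288,212), red (223,161), green (222,125), yellow (321,205), lock hub ≈(381,53). From these I'll compute the pivot, the angles and the push waypoints.

Run:
```python
from m import *
from scipy.optimize import least_squares
w=cams.snapshot('wrist')
b=blobs(w['frame'],(170,60,360,235))
M={c:atz(w,b[c],.0825)[:2] for c in b}; M['red']=atz(w,(222.8,161.3),.0825)[:2]
A=dict(blue=.65,yellow=1.15,red=-.65,green=-1.15)
f=lambda p:np.concatenate([p[:2]+.08*np.array([np.cos(p[2]+np.pi+A[c]),np.sin(p[2]+np.pi+A[c])])-M[c] for c in M])
r=least_squares(f,[.489,.0425,-.266]);print('pivot,yaw',r.x,'res mm',np.round(r.fun*1e3,1))
p=r.x
e=atz(w,(267,205),.110)[:2];i=atz(w,(287,162),.110)[:2];h=atz(w,(294,144),.111)[:2]
print('hub',h,'end',e,'r',np.linalg.norm(e-p[:2]))
for a,c in((e,p[:2]),(e,i)):
    d=a-c;print('sel',(np.arctan2(d[1],d[0])-p[2]-np.pi+np.pi)%(2*np.pi)-np.pi)
L=atz(w,(381,53),.148)[:2];print('lock hub',L)
X=np.array([np.cos(p[2]),np.sin(p[2])]);Y=np.array([-X[1],X[0]])
print('lock rel sel in base',(L-p[:2])@X,(L-p[:2])@Y)
```

```text
blue 217 [286.76036866 211.19354839]
green 215 [220.13023256 124.61395349]
yellow 218 [319.47247706 203.67889908]
red [(np.int32(251), array([220.97609562, 160.5936255 ]))]
pivot,yaw [ 0.48867396  0.04281096 -0.26920071] res mm [ 0.1 -0.5  0.1 -0.3 -0.1 -0.7 -0.   1.5]
hub [0.48956616 0.04362428] end [0.41963436 0.04283935] r 0.06903961479947134
sel 0.2687894600704315
sel 0.259833783288657
lock hub [0.58349904 0.01553767]
lock rel sel in base 0.09866347222180956 -0.0010712347510411892
```

Pivot is (0.4887, 0.0428), base yaw −0.269, pointer now about 0.265 rad and blue at 0.65. Next I go beside the fin on its +y side and down to TCP z≈0.109.

```bash
python3 -m inch '[{"grip":0,"dx":0.4,"dy":-0.7,"dz":0,"rx":0,"ry":0,"rz":0},{"grip":0,"dx":0,"dy":0,"dz":0.9,"rx":0,"ry":0,"rz":0},{"grip":0,"dx":0,"dy":0,"dz":0.9,"rx":0,"ry":0,"rz":0},{"grip":0,"dx":0,"dy":0,"dz":0.9,"rx":0,"ry":0,"rz":0},{"grip":0,"dx":0,"dy":0,"dz":0.9,"rx":0,"ry":0,"rz":0},{"grip":0,"dx":0,"dy":0,"dz":0.6,"rx":0,"ry":0,"rz":0},{"grip":0,"dx":0,"dy":0,"dz":0,"rx":0,"ry":0,"rz":0}]'
python3 - <<'E'
from m import *
w=cams.snapshot('wrist');save(w,'w4.png')
E
```

```text
time: 5.72
tool_pos: [0.4309, 0.0719, 0.1142]
ee_rot: [3.128, -0.006, 0.392]
wrist_force: [-0.2, 0.6, -0.3]
width: 0.0004
```

View pics/w4.png

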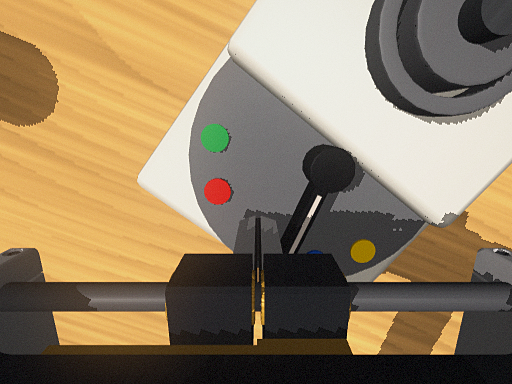

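The shut fingertips at (258,225) sit left of the fin, clear of it. Down 5 mm more, then push gently along −y.

```bash
python3 -m inch '[{"grip":0,"dx":0,"dy":0,"dz":0.2,"rx":0,"ry":0,"rz":0},{"grip":0,"dx":-0.06,"dy":0.15,"dz":0,"rx":0,"ry":0,"rz":0},{"grip":0,"dx":-0.06,"dy":0.15,"dz":0,"rx":0,"ry":0,"rz":0},{"grip":0,"dx":-0.06,"dy":0.15,"dz":0,"rx":0,"ry":0,"rz":0},{"grip":0,"dx":-0.06,"dy":0.15,"dz":0,"rx":0,"ry":0,"rz":0},{"grip":0,"dx":-0.06,"dy":0.15,"dz":0,"rx":0,"ry":0,"rz":0},{"grip":0,"dx":0,"dy":0,"dz":0,"rx":0,"ry":0,"rz":0}]'
```

```text
time: 6.65
tool_pos: [0.4335, 0.0509, 0.1127]
ee_rot: [3.127, -0.013, 0.392]
wrist_force: [-0.6, 1.0, -0.2]
width: 0.0003
```

```bash
python3 -m inch '[{"grip":0,"dx":-0.09,"dy":0.13,"dz":0.05,"rx":0,"ry":0,"rz":0},{"grip":0,"dx":-0.09,"dy":0.13,"dz":0,"rx":0,"ry":0,"rz":0},{"grip":0,"dx":-0.05,"dy":0.08,"dz":0,"rx":0,"ry":0,"rz":0},{"grip":0,"dx":0,"dy":0,"dz":0,"rx":0,"ry":0,"rz":0}]'
cat > chk.py <<'E'
from m import *
import sys
w=cams.snapshot('wrist');save(w,sys.argv[1]);o=robot.get_obs();print(o['time'],o['tool_pos'],o['wrist_force'])
for q in('selector_pivot','selector_tip','mark_blue','lock_tip','lock_pivot'):
    for k in spotter.place_of(w,q)[:1]: print(q,np.round(k['pixel'],1),round(k['score'],2),atz(w,k['pixel'],.0825 if q=='mark_blue' else .111 if 's'==q[0] else .128)[:2].round(4))
E
python3 chk.py w5.png
```

```text
time: 7.15
tool_pos: [0.4318, 0.0402, 0.1119]
ee_rot: [3.127, -0.014, 0.392]
wrist_force: [0.6, 0.5, 0.3]
width: 0.0002
7.2 [0.43178925 0.04023066 0.11185139] [ 0.21541686  1.19466613 -0.58972267]
selector_pivot [289.6 151.9] 0.87 [0.4901 0.0418]
```

View pics/w5.png

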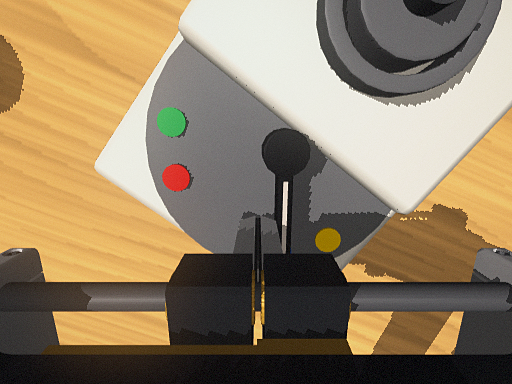

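Hub is at (286,151), the white line runs (286,181)→(287,250), and blue is hidden under the gripper. I'll measure the pointer angle from the line.

```bash
python3 - <<'E'
from m import *
w=cams.snapshot('wrist')
f=cv2.cvtColor(w['frame'],cv2.COLOR_RGB2GRAY)
rows=[];
for r in range(185,252,6):
    seg=f[r,270:302].astype(int)
    c=np.where(seg>110)[0]
    rows.append((r,c.min()+270 if len(c) else None,c.max()+270 if len(c) else None))
print(rows)
a=atz(w,(285.5,181),.110)[:2];b=atz(w,(286.5,250),.110)[:2];d=b-a
print(a,b,(np.arctan2(d[1],d[0])+.2692)%(2*np.pi)-np.pi)
d=b-[.4887,.0428];print((np.arctan2(d[1],d[0])+.2692)%(2*np.pi)-np.pi)
for n in('scene','side'):
    s=cams.snapshot(n);save(s,n+'5.png')
E
python3 - <<'E'
import cv2
b=cv2.imread('pics/side5.png')[165:280,215:360]
cv2.imwrite('pics/si5z.png',cv2.resize(b,None,fx=5,fy=5,interpolation=cv2.INTER_CUBIC))
E
```

```text
[(185, np.int64(273), np.int64(287)), (191, np.int64(274), np.int64(287)), (197, np.int64(270), np.int64(287)), (203, np.int64(272), np.int64(287)), (209, np.int64(271), np.int64(287)), (215, np.int64(283), np.int64(286)), (221, np.int64(282), np.int64(286)), (227, np.int64(283), np.int64(285)), (233, np.int64(282), np.int64(285)), (239, np.int64(282), np.int64(285)), (245, np.int64(282), np.int64(285)), (251, np.int64(283), np.int64(285))]
[0.47222694 0.03669884] [0.42864758 0.01666964] 0.7000109883462757
0.6796159657675283
```

View pics/si5z.png

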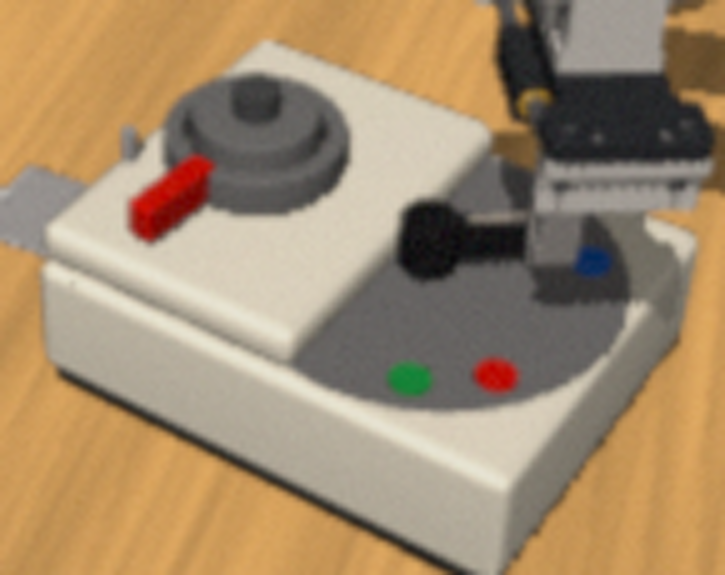

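The line's last column is nearer 284, giving about 0.66 rad, which is on target. I'll back off sideways, rise, and check with an unobstructed view.

```bash
python3 -m inch '[{"grip":0,"dx":0,"dy":-0.4,"dz":0,"rx":0,"ry":0,"rz":0},{"grip":0,"dx":0,"dy":-0.7,"dz":0,"rx":0,"ry":0,"rz":0},{"grip":0,"dx":0,"dy":0,"dz":-0.9,"rx":0,"ry":0,"rz":0},{"grip":0,"dx":0,"dy":0,"dz":-0.9,"rx":0,"ry":0,"rz":0},{"grip":0,"dx":0,"dy":0,"dz":-0.9,"rx":0,"ry":0,"rz":0},{"grip":0,"dx":0,"dy":0,"dz":-0.6,"rx":0,"ry":0,"rz":0},{"grip":0,"dx":0,"dy":0,"dz":0,"rx":0,"ry":0,"rz":0}]'; python3 chk.py w6.png
```

```text
time: 8.48
tool_pos: [0.4171, 0.0702, 0.1951]
ee_rot: [3.128, -0.011, 0.394]
wrist_force: [-0.7, -0.4, -0.4]
width: 0.0004
8.525 [0.41662997 0.07014639 0.19421683] [-0.19232404 -0.67085683 -0.18771138]
selector_pivot [313.2 141.7] 0.69 [0.489  0.0425]
selector_tip [308.5 226.5] 0.81 [0.4122 0.0112]
mark_blue [303.6 215.5] 0.66 [0.4138 0.0116]
```

View pics/w6.png

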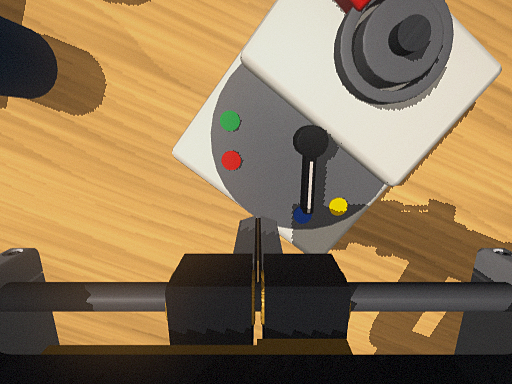

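Pointer about 0.66 rad, with the tip within ~2 mm of blue in the wrist view. Next I move over to the lock arm's dial side, staying high, and check where the jug stands.

```bash
python3 -m inch '[{"grip":0,"dx":0.78,"dy":0.2,"dz":0,"rx":0,"ry":0,"rz":0},{"grip":0,"dx":0.78,"dy":0.2,"dz":0,"rx":0,"ry":0,"rz":0},{"grip":0,"dx":0.78,"dy":0.2,"dz":0,"rx":0,"ry":0,"rz":0},{"grip":0,"dx":0.78,"dy":0.2,"dz":0,"rx":0,"ry":0,"rz":0},{"grip":0,"dx":0.78,"dy":0.2,"dz":0,"rx":0,"ry":0,"rz":0},{"grip":0,"dx":0.78,"dy":0.2,"dz":0,"rx":0,"ry":0,"rz":0},{"grip":0,"dx":0.7,"dy":0.15,"dz":0,"rx":0,"ry":0,"rz":0},{"grip":0,"dx":0,"dy":0,"dz":0,"rx":0,"ry":0,"rz":0}]'; python3 chk.py w7.png
python3 - <<'E'
from m import *
sc=cams.snapshot('scene');si=cams.snapshot('side');save(si,'side7.png')
print('jug',atz(sc,(210,318),0),atz(si,(258,148),0))
for s in (sc,si):
    for q in ('lock_tip','lock_pivot'):
        for k in spotter.place_of(s,q)[:1]: print(q,k['score'],k['pixel'],atz(s,k['pixel'],.128))
E
```

```text
time: 9.78
tool_pos: [0.555, 0.09, 0.1873]
ee_rot: [3.133, 0.003, 0.392]
wrist_force: [-0.4, -0.2, -0.2]
width: 0.0004
9.825 [0.55436528 0.08986791 0.18729189] [ 0.15864064 -0.65703688 -0.370387  ]
lock_tip [272.7 134.3] 0.6 [0.6179 0.101 ]
lock_pivot [283.8 218.7] 0.71 [0.5544 0.063 ]
jug [ 0.72411601 -0.34827686  0.        ] [ 0.7341552  -0.36517623  0.        ]
lock_tip 0.85 [276.2, 168.9] [0.61589093 0.10429313 0.128     ]
lock_pivot 0.78 [251.4, 179.3] [0.58282995 0.01973085 0.128     ]
lock_tip 0.68 [243.6, 205.4] [0.61366974 0.0957859  0.128     ]
lock_pivot 0.93 [263.8, 188.1] [0.59031518 0.01544357 0.128     ]
```

View pics/w7.png

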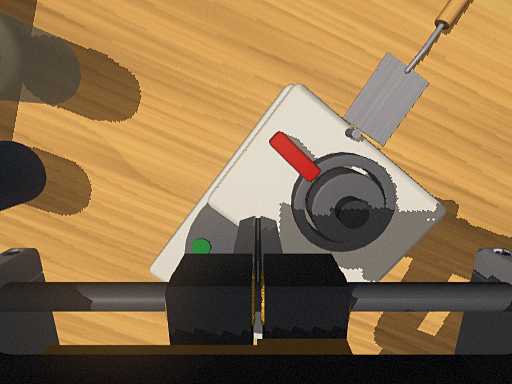

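View pics/side7.png

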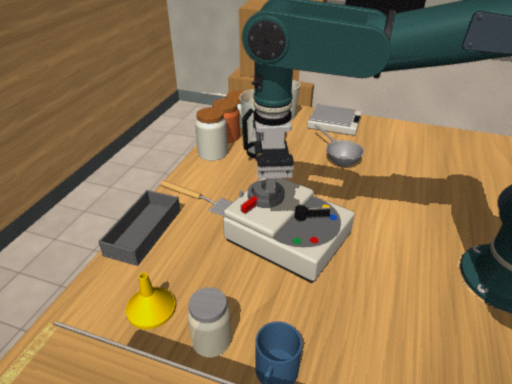

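The red arm runs (313,175)→(275,138), the stop post is at (354,133), and the fingertips are well on the dial side. The jug, at about (0.73,−0.36), is far away. I'll descend beside the arm to TCP z≈0.127.

```bash
python3 -m inch '[{"grip":0,"dx":0.33,"dy":-0.34,"dz":0.2,"rx":0,"ry":0,"rz":0},{"grip":0,"dx":0,"dy":0,"dz":0.8,"rx":0,"ry":0,"rz":0},{"grip":0,"dx":0,"dy":0,"dz":0.8,"rx":0,"ry":0,"rz":0},{"grip":0,"dx":0,"dy":0,"dz":0.5,"rx":0,"ry":0,"rz":0},{"grip":0,"dx":0,"dy":0,"dz":0,"rx":0,"ry":0,"rz":0}]'; python3 chk.py w8.png
```

```text
time: 11.0
tool_pos: [0.5602, 0.1036, 0.1288]
ee_rot: [3.134, -0.0, 0.393]
wrist_force: [-0.0, -0.4, 1.5]
width: 0.0005
11.05 [0.56061024 0.10360244 0.12961378] [ 0.32503598 -0.39329017 -0.29475431]
mark_blue [20.3 71.1] 0.54 [0.5948 0.302 ]
lock_tip [298.6 155. ] 0.76 [0.6189 0.0995]
lock_pivot [294.7 240.4] 0.42 [0.566 0.078]
```

View pics/w8.png

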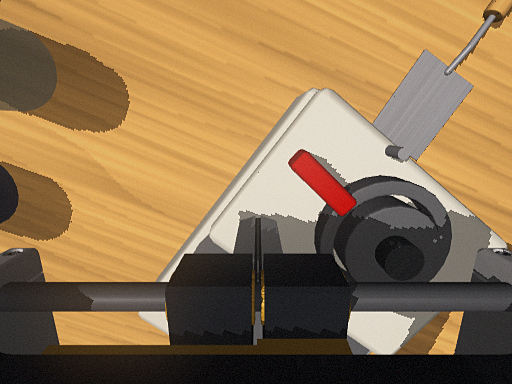

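```bash
python3 -m inch '[{"grip":0,"dx":0.22,"dy":0.25,"dz":0.05,"rx":0,"ry":0,"rz":0},{"grip":0,"dx":0.22,"dy":0.25,"dz":0,"rx":0,"ry":0,"rz":0},{"grip":0,"dx":0.22,"dy":0.25,"dz":0,"rx":0,"ry":0,"rz":0},{"grip":0,"dx":0.2,"dy":0.2,"dz":0,"rx":0,"ry":0,"rz":0},{"grip":0,"dx":0.14,"dy":0.12,"dz":0,"rx":0,"ry":0,"rz":0},{"grip":0,"dx":0.14,"dy":0.12,"dz":0,"rx":0,"ry":0,"rz":0},{"grip":0,"dx":0.14,"dy":0.12,"dz":0,"rx":0,"ry":0,"rz":0}]'; python3 chk.py w9.png
```

```text
time: 12.18
tool_pos: [0.6056, 0.0841, 0.1312]
ee_rot: [3.134, -0.003, 0.392]
wrist_force: [-3.1, -0.2, 0.5]
width: 0.0002
12.225 [0.6062116  0.0839676  0.13118636] [-1.57514089 -0.26188318  0.78563309]
lock_tip [437.5  62. ] 0.68 [0.7438 0.0275]
```

View pics/w9.png

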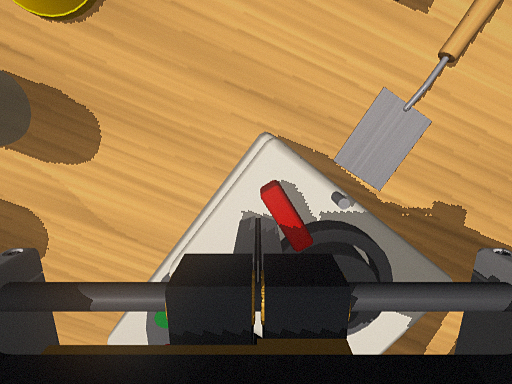

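The fingertips are now against the red arm, which has begun to swing toward the post at (342,199), with about 3 N on the wrist. Continuing along the arc.

```bash
python3 -m inch '[{"grip":0,"dx":0.14,"dy":0.12,"dz":0.05,"rx":0,"ry":0,"rz":0},{"grip":0,"dx":0.14,"dy":0.12,"dz":0.05,"rx":0,"ry":0,"rz":0},{"grip":0,"dx":0.11,"dy":0.17,"dz":0.03,"rx":0,"ry":0,"rz":0},{"grip":0,"dx":0.11,"dy":0.17,"dz":0.03,"rx":0,"ry":0,"rz":0},{"grip":0,"dx":0.1,"dy":0.17,"dz":0,"rx":0,"ry":0,"rz":0}]'; python3 chk.py w10.png
```

```text
time: 13.1
tool_pos: [0.6275, 0.0729, 0.1276]
ee_rot: [3.135, -0.004, 0.393]
wrist_force: [-1.9, 1.4, 0.2]
width: 0.0003
13.15 [0.6280922  0.07238487 0.12751653] [-1.43363975  0.14290618  0.01034817]
lock_tip [282.3 195.7] 0.82 [0.6589 0.0678]
lock_pivot [420.1  76.8] 0.26 [0.7536 0.0233]
```

View pics/w10.png

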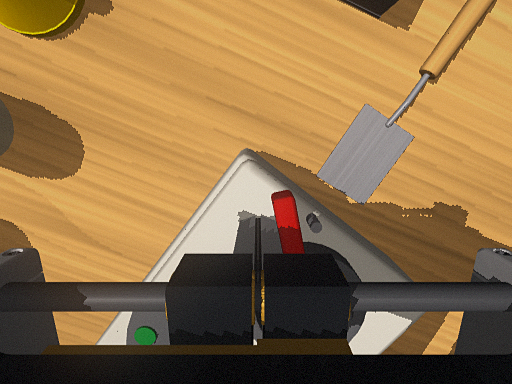

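The arm is now about 0.86 rad, with a small gap left to the post at (313,222). Final small steps, watching the force.

```bash
python3 -m inch '[{"grip":0,"dx":0.04,"dy":0.14,"dz":0,"rx":0,"ry":0,"rz":0},{"grip":0,"dx":0.04,"dy":0.14,"dz":0,"rx":0,"ry":0,"rz":0}]';python3 -m inch '[{"grip":0,"dx":0.02,"dy":0.1,"dz":0,"rx":0,"ry":0,"rz":0}]';python3 chk.py w11.png
```

```text
time: 13.65
tool_pos: [0.6318, 0.0678, 0.128]
ee_rot: [3.135, -0.005, 0.394]
wrist_force: [-1.6, 0.8, 0.2]
width: 0.0007
time: 13.78
tool_pos: [0.6331, 0.0659, 0.128]
ee_rot: [3.136, -0.004, 0.394]
wrist_force: [-2.2, 4.5, 0.8]
width: 0.0001
13.825 [0.63303064 0.06595352 0.12799329] [-1.9333042   2.20040379  0.57907567]
lock_tip [288.2 198. ] 0.63 [0.6644 0.0567]
```

View pics/w11.png

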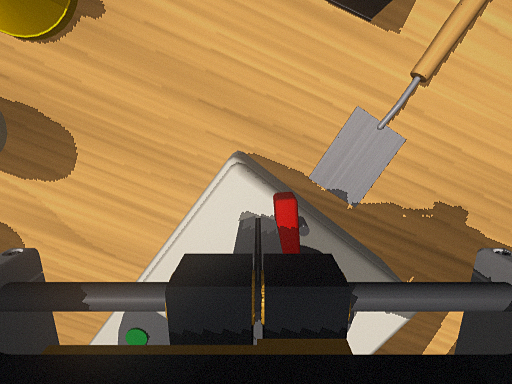

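The arm now touches the post at (303,225), about 1.0 rad, and the force is rising. One more small nudge to confirm the stop, hold, then back off and rise.

```bash
python3 -m inch '[{"grip":0,"dx":0.01,"dy":0.08,"dz":0,"rx":0,"ry":0,"rz":0},{"grip":0,"dx":0.0,"dy":0.06,"dz":0,"rx":0,"ry":0,"rz":0},{"grip":0,"dx":0,"dy":0,"dz":0,"rx":0,"ry":0,"rz":0},{"grip":0,"dx":0,"dy":0,"dz":0,"rx":0,"ry":0,"rz":0},{"grip":0,"dx":0,"dy":0,"dz":0,"rx":0,"ry":0,"rz":0}]'
python3 -m inch '[{"grip":0,"dx":-0.05,"dy":-0.3,"dz":0,"rx":0,"ry":0,"rz":0},{"grip":0,"dx":-0.2,"dy":-0.5,"dz":0,"rx":0,"ry":0,"rz":0},{"grip":0,"dx":-0.2,"dy":0,"dz":-0.9,"rx":0,"ry":0,"rz":0},{"grip":0,"dx":0,"dy":0,"dz":-1,"rx":0,"ry":0,"rz":0},{"grip":0,"dx":-1,"dy":0,"dz":-1,"rx":0,"ry":0,"rz":0},{"grip":0,"dx":-1,"dy":0,"dz":-1,"rx":0,"ry":0,"rz":0},{"grip":0,"dx":-1,"dy":0,"dz":-0.5,"rx":0,"ry":0,"rz":0},{"grip":0,"dx":-1,"dy":0,"dz":0,"rx":0,"ry":0,"rz":0},{"grip":0,"dx":-1,"dy":0,"dz":0,"rx":0,"ry":0,"rz":0},{"grip":0,"dx":-1,"dy":0,"dz":0,"rx":0,"ry":0,"rz":0},{"grip":0,"dx":0,"dy":0,"dz":0,"rx":0,"ry":0,"rz":0}]';python3 chk.py w12.png
```

```text
time: 14.7
tool_pos: [0.633, 0.0659, 0.1281]
ee_rot: [-3.141, -0.003, 0.397]
wrist_force: [-2.1, 1.8, 0.6]
width: 0.0004
time: 16.08
tool_pos: [0.4706, 0.0217, 0.2421]
ee_rot: [3.128, -0.012, 0.397]
wrist_force: [0.4, 0.7, 0.9]
width: 0.0006
16.125 [0.47127866 0.021989   0.24202591] [ 1.19168348 -0.23108248 -0.76659654]
selector_pivot [246.4 165.1] 0.94 [0.4922 0.0412]
selector_tip [460.4 273.5] 0.74 [ 0.4688 -0.256 ]
mark_blue [179.1 180.6] 0.71 [0.4386 0.1095]
lock_tip [248.9 162.9] 0.64 [0.4979 0.0402]
```

View pics/w12.png

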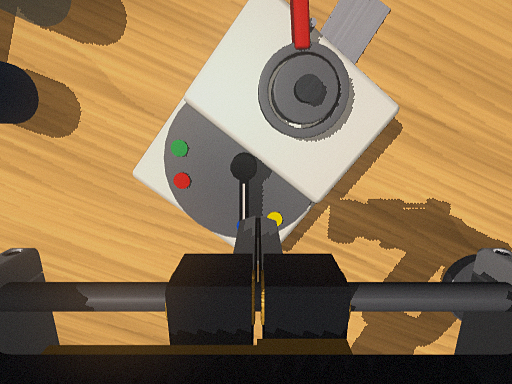

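The arm at (300,20) is against the post, and the pointer at (244,190) still points at blue, which the finger partly hides. I'll back off further for a clear last check.

```bash
python3 -m inch '[{"grip":0,"dx":-0.9,"dy":0.3,"dz":0,"rx":0,"ry":0,"rz":0},{"grip":0,"dx":-0.9,"dy":0.3,"dz":0,"rx":0,"ry":0,"rz":0},{"grip":0,"dx":-0.9,"dy":0.3,"dz":0,"rx":0,"ry":0,"rz":0},{"grip":0,"dx":-0.9,"dy":0.3,"dz":0,"rx":0,"ry":0,"rz":0},{"grip":0,"dx":0,"dy":0,"dz":0,"rx":0,"ry":0,"rz":0}]';python3 chk.py w13.png
python3 - <<'E'
from m import *
w=cams.snapshot('wrist');b=blobs(w['frame'],(50,0,330,215));print('blue',atz(w,b['blue'],.0825)[:2] if 'blue' in b else 0)
S=[cams.snapshot('scene'),cams.snapshot('side')];save(S[0],'scene13.png');save(S[1],'side13.png')
for s in S:
  for q in('selector_tip','lock_tip'):
    for k in spotter.place_of(s,q)[:1]:
        p=atz(s,k['pixel'],.111 if q[0]=='s' else .128)[:2]; d=p-([.4887,.0428] if q[0]=='s' else [.585,.016])
        a=np.arctan2(d[1],d[0]); print(q,k['score'],p,(a+.2692)%(2*np.pi)-np.pi if q[0]=='s' else np.pi/2-.2692+.1745-a)
E
```

```text
time: 17.0
tool_pos: [0.4015, -0.0413, 0.2391]
ee_rot: [3.131, -0.007, 0.401]
wrist_force: [-1.1, -0.2, -0.4]
width: 0.0005
17.05 [ 0.40196745 -0.04084898  0.23899245] [-0.95171927 -0.18648153 -0.91672056]
selector_pivot [215.   77.3] 0.64 [0.4934 0.042 ]
selector_tip [211.  160.1] 0.81 [0.4129 0.0163]
mark_blue [218.8 156.4] 0.51 [0.4155 0.012 ]
blue 202 [217.78217822 157.56435644]
green 11 [150.81818182  60.63636364]
yellow 230 [250.05652174 149.63913043]
red [(np.int32(259), array([149.06949807, 104.16216216]))]
blue [0.41397473 0.01365807]
lock_tip 0.75 [0.65841622 0.0510997 ] 1.0301282542097687
selector_tip 0.63 [0.41238957 0.00801519] 0.6968940622773805
lock_tip 0.91 [0.66459379 0.05117512] 1.0599711670769292
```

View pics/w13.png

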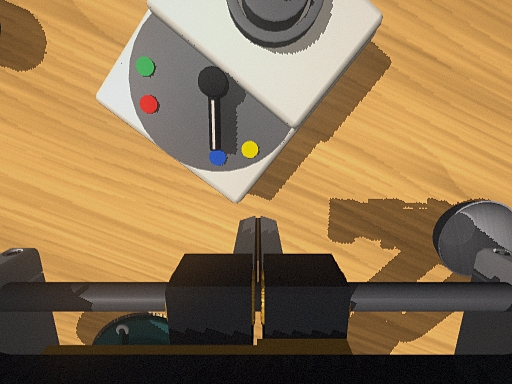

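View pics/side13.png

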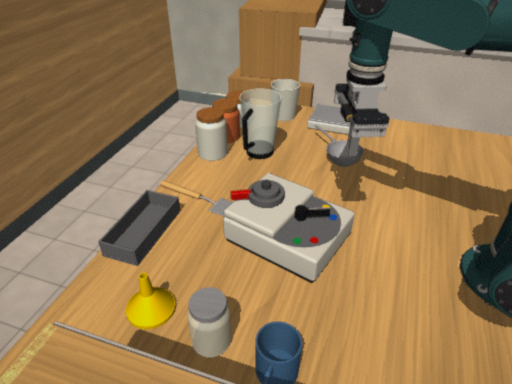

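View pics/scene13.png

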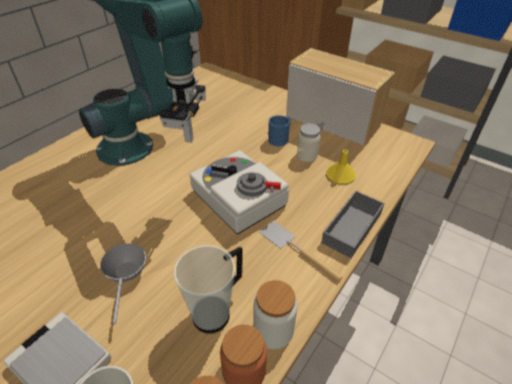

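The wrist view shows the pointer ending at blue (218,157). The side and scene views show the arm at its post and every loose thing where it stood. Handing in.

```bash
python3 -c "
from bench import robot
print(robot.close_job(),robot.get_obs()['time'])"
```

```text
the job is handed in; nothing more can be done
the job is handed in; nothing more can be done
```

I pushed the speed pointer from about 0.26 rad round to the blue marker (0.65 rad), then swung the red lock arm to its open stop. I used the closed fingertips, lifted nothing, and handed the job in at about 17 s.

- **Pointer:** my last readings put it at about 0.60 (wrist camera), 0.66 (an earlier wrist view, before the lock push) and 0.70 rad (side camera). They disagree by about 0.05 rad either way, roughly 4 mm at the tip, which is inside the 10 mm allowed.
- **Lock:** the cameras put the arm at about 1.0 to 1.06 rad against the steel post. A further push did not move it.
- **Forces:** wrist readings at the end of each move stayed under about 6 N. I did not measure forces within a move, or the pointer's lift directly; it looked seated.
- **Loose things:** I compared the jar, mug, funnel, strainer, jug and spatula by eye with the first pictures. They stood where they were, and the arm was clear of everything.
- **Slips:** one early move was refused because its rows lacked keys, and it cost no arm motion. Several of the networks' results were wrong, such as blue in the first scene picture, so I used colour centroids and a fit to all four markers instead.

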